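# Gauge a brass sleeve, add it to the tote and tip the tote into its yellow corner

### The arm

A 7-joint arm with a two-finger parallel gripper is mounted at the origin on the work surface. World frame = base frame: x ahead of the robot, y to its left, z up, the work surface at z = 0. Lengths are in m, angles in rad, forces in N, time in s.
With the tool pointing down it reaches from about 0.4 to 0.85 m from the base axis. Payload 4.5 kg.
Tool frame: the origin (TCP) lies on the mounting face of the last link; the fingertips stand 166 mm ahead of it and the grasp point (between the pads) lies 147 mm ahead of it; z points along the fingers, y is the line along which they close (so a half turn about z gives the same grasp; the last joint's range is limited). The gripper opens to 88 mm and grips with 3 to 60 N. Pads are 18 mm wide; open, the fingers measure 123 mm over their backs; the gripper's body (75 mm by 187 mm) begins 45 mm behind the grasp point.
Start: joints at [1.152, 0.689, -0.195, 1.565, 0.157, 0.902, -0.215], TCP at [0.273, -0.562, 0.405] pointing down, gripper open.
Joint ranges: [-3.01, 3.01], [-0.46, 2.08], [-1.47, 1.51], [0.13, 2.56], [-1, 4.14], [0.04, 2.09], [-2.66, 2.66]. Speed limits (rad/s): [2.57, 2.57, 3.14, 3.14, 3.14, 3.14, 3.14].

### API

Orientations are given as a unit quaternion [x, y, z, w].
In Python, from plant import r, snapshot gives the robot as it stands. The module is installed in compiled form; this text tells all that it offers.
- The arm moves only by the tool move_arm, never from a script. Its argument "rows" is a list of rows, each a list of 5 numbers: the shift along the tool's x, y, z in m, then the turn about the tool's z in rad, then the finger opening in m, from 0 to 0.0881. In form: [[dx, dy, dz, spin, claw], ...]. A call has 1 to 10 rows; each row shifts and turns the commanded pose from where the row before left it, along the tool's axes as they then stand; what a row does not reach is not made up. A row lasts 1/12 s, in which the tool goes at most 41.7 mm and 7.16 degrees, less where a joint would pass 70% of its speed; a pose out of reach is approached as far as the arm can. A call with a gripper value outside its range is refused whole. The fingers move at their own pace and stop on an object; "newtons" is the grip in N (left out, the last holds). Time passes only in rows, so rows that do not move let the fingers close. It gives the time, the measured TCP pose, the force, the opening and the grip force at its end, in the units of the state.
- r.get_state(): the state, without advancing time (a new reading comes with each control period).
- snapshot(name): name is "side" or "top"; returns a dict with "color" (480x640x3 uint8, red, green, blue), "depth" (480x640 float32, m along the optical axis (not along the pixel's ray), 0 where there is no reading), "mtx" (3x3 intrinsics, pixels), "eye" and "orientation" of the camera in the world. Camera axes: x right, y up, looking along -z (the intrinsics and any distortion apply to the point x, -y, -z); pixel columns grow to the right and rows downward; lengths in m; the calibration is good to about 2 mm. A picture is of the moment at which its call begins.
- r.finish_job(): hands the job in; it is judged then, once.
The state is a dict: "clock": time; "q": joint angles; "qd": joint speeds; "joint_torque": joint torques, N m; "tool_pos": TCP position; "eef_rot": TCP orientation; "contact_force": force on the tool from outside, world axes, zero at the start; "moment": the same for the moment, N m; "opening": opening from 0.0 (shut) to 1.0 (fully open); "finger_force": force on a finger pad.
Only numpy, scipy, OpenCV 4.12 (cv2) and the standard library are available. Lean on these libraries where they do the work, as an engineer would, in place of code of your own. Each camera call takes 0.05 s, during which the arm holds its last target. There are 200 camera calls.

### The job

Two loose brass sleeves stand on the stained-glass bench and only one has a bore wide enough for the steel gauge pin: slide that one fully down over the pin, then take it off and put it in the blue tote with the two others, leaving the one that does not fit out of the tote. Then pick the tote up by its black handle, tip it towards its yellow corner until all three sleeves have slid into that corner, and finish holding it like that by the handle, still, touching neither the bench nor anything on it, yellow corner lowest. Do not knock the other things on the bench about.

Things in the scene. Friction and masses are not known exactly. Their poses are not given: they have to be found in the camera images.
- tote: Loose blue open plastic tote 206 (x) x 146 (y) x 50 mm high, walls and floor 4 mm, 0.3 kg. Origin: centre of underside, z up. 16 mm wide steel uprights at the middle of its long sides carry the handle. The corner edge at (-x, -y), roughly towards the robot, is capped yellow. Smooth inside: sleeves slide from about 12 degrees, but along a wall need 30 to 40, or tipping to one wall, then the other.
- tote_handle (a point): Centre of the tote's fixed black handle bar, 128 mm above its underside. The bar runs along the tote's y, 14 mm thick in x, 20 mm high, 156 mm long, open below. Axes as the tote's. Grip hard (about 60 N) so that the tote cannot swing in the fingers.
- tote_corner (a point): The inner floor corner of the tote at the yellow edge, at (-99, -69, 4) mm in the tote's frame. Axes as the tote's.
- sleeve_wide: Loose brass tube that fits the pin, standing on end on the bench: 26 mm outside diameter, 16 mm bore, 28 mm high, 80 g. Origin at the centre of its lower end, z along the bore.
- sleeve_narrow: Loose brass tube that looks alike but has a 10 mm bore, too narrow for the pin: 26 mm outside diameter, 28 mm high, standing on the bench. It has to stay out of the tote. Origin at the centre of its lower end.
- part0: Brass sleeve, 26 mm diameter, 28 mm high, that stands in the tote in the +x half at the start. Origin at the centre of one end, z along its axis.
- part1: Another such brass sleeve in the tote's +x half.
- gauge: The gauge: dark steel base plate 80 x 80 x 10 mm, bolted to the bench, with the upright pin in its middle. Origin at the centre of its underside.
- gauge_seat (a point): Foot of the gauge pin on its axis, on top of the plate. The pin is upright steel, 13 mm diameter, 38 mm high from this point with a 4 mm taper at its tip. A sleeve fully down stands on the plate.
- red_bowl: Red plastic bowl, 90 mm across, 35 mm high; bystander. Origin at its underside.
- yellow_bowl: Yellow plastic bowl, 90 mm across, 35 mm high; bystander. Origin at its underside.
- hammer: Hammer lying on the bench; bystander.
- wrench: Wrench lying on the bench; bystander.
- brush: Brush lying on the bench; bystander.
- flux_jar: Closed jar, 56 mm across, 50 mm high; bystander. Origin at its underside.
- glass_offcut: Offcut of blue glass, 60 x 45 x 6 mm, lying flat; bystander. Origin at its underside.
Things that resemble listed ones, but are neither listed nor needed, are in the scene too. What is shaped like the gauge but purple is not meant.

How it is judged:
On the way, in this order (a step that is already met when the one before it is completed fails the run):
1. the sleeve that fits is fully down over the gauge pin (horizontal distance between sleeve_wide and gauge_seat below 0.005 m and z of sleeve_wide in the frame of gauge_seat below 0.004 m and angle between the z axis of sleeve_wide and the z axis of gauge_seat, either way round below 0.15 rad), for 0.2 s.
2. that sleeve lies in the tote, let go (x of sleeve_wide in the frame of tote between -0.103 and 0.103 m and y of sleeve_wide in the frame of tote between -0.073 and 0.073 m and z of sleeve_wide in the frame of tote between 0 and 0.045 m and contact force between sleeve_wide and the fingers below 0.1 N), for 0.2 s.
At the end, for the whole second after the job is handed in: Tote gripped by its bar (within 85 mm of bar's centre): yellow inner corner >30 mm up, touching no gauge or bystander; its x and y axes rise >10 degrees each; all 3 sleeves' origins within 75 mm of that corner along tote x and y, inside; tote <0.03, sleeves <0.04 m/s. Narrow sleeve not in the tote (height (world z) of tote_corner above 0.03 m and contact force between tote and the fingers above 1 N and angle between tote's own x axis and vertical below 1.396 rad and angle between tote's own y axis and vertical below 1.396 rad and linear speed of tote below 0.03 m/s and x of sleeve_wide in the frame of tote_corner between -0.004 and 0.075 m and y of sleeve_wide in the frame of tote_corner between -0.004 and 0.075 m and z of sleeve_wide in the frame of tote_corner between -0.004 and 0.06 m and linear speed of each of sleeve_wide, part0, part1 below 0.04 m/s and x of part0 in the frame of tote_corner between -0.004 and 0.075 m and y of part0 in the frame of tote_corner between -0.004 and 0.075 m and z of part0 in the frame of tote_corner between -0.004 and 0.06 m and x of part1 in the frame of tote_corner between -0.004 and 0.075 m and y of part1 in the frame of tote_corner between -0.004 and 0.075 m and z of part1 in the frame of tote_corner between -0.004 and 0.06 m and not (x of sleeve_narrow in the frame of tote between -0.103 and 0.103 m and y of sleeve_narrow in the frame of tote between -0.073 and 0.073 m and z of sleeve_narrow in the frame of tote between 0 and 0.08 m) and contact force between tote and gauge below 0.1 N and contact force between tote and sleeve_narrow below 0.1 N and contact force between tote and red_bowl below 0.1 N and contact force between tote and yellow_bowl below 0.1 N and contact force between tote and hammer below 0.1 N and contact force between tote and wrench below 0.1 N and contact force between tote and brush below 0.1 N and contact force between tote and flux_jar below 0.1 N and contact force between tote and glass_offcut below 0.1 N and distance between the grasp point and tote_handle below 0.085 m); the arm keeps its last pose, push and grip.
It fails at once if a bystander was knocked about (moved by more than 60 mm) (distance of any of red_bowl, yellow_bowl, hammer, wrench, brush, flux_jar, glass_offcut from where it was at the start of the episode above 0.06 m).
It also fails if it takes over 67 s, if anything falls off the work surface, if the arm or the gripper's body presses on something with over 40 N, if the wrist force passes 120 N, or if a joint passes its speed limit or range.

## Working session

There is one attempt and no reset: what is moved stays moved. The work goes in short steps, Python scripts to look and compute and a tool call to move; the robot and the scene stay as the last step left them, time stands still between calls to the robot, and variables do not carry over. Pictures are saved under pics/ and viewed, at most 10 in all, crops included, and the job is handed in when it is done.

Besides the shell and the picture viewer there is one more tool, called after "Request:" as a command line: name --pt "numbers of a row" for each row, then --argument value for the rest. move_arm: Moves the arm, as the interface text tells. Its arguments: {"type":"object","properties":{"rows":{"type":"array"},"newtons":{"type":"number"}},"required":["rows"]}

```bash
mkdir -p pics; cat > h.py <<'E'
import numpy as np, cv2
from scipy.spatial.transform import Rotation as R
from plant import r, snapshot
def snap(n,f=None):
    s=snapshot(n)
    if f: cv2.imwrite('pics/'+f,s['color'][:,:,::-1])
    return s
def pts(s):
    d=s['depth']; K=np.array(s['mtx']); v,u=np.mgrid[:480,:640]
    p=np.stack([(u-K[0,2])/K[0,0]*d,-(v-K[1,2])/K[1,1]*d,-d],-1)
    return p@R.from_quat(s['orientation']).as_matrix().T+np.array(s['eye'])
def ray(s,u,v,z):
    K=np.array(s['mtx']); c=np.array([(u-K[0,2])/K[0,0],-(v-K[1,2])/K[1,1],-1.])
    w=R.from_quat(s['orientation']).as_matrix()@c; e=np.array(s['eye'])
    return e+w*(z-e[2])/w[2]
E
python3 - <<'E'
from h import *
np.set_printoptions(precision=4,suppress=True)
for n in('top','side'):
    s=snap(n,n+'1.png'); print(n,s['mtx'],s['eye'],s['orientation'],[k for k in s], (s['depth']==0).mean())
    np.savez(n+'1.npz',**{k:np.array(v) for k,v in s.items()})
print(r.get_state())
E
```

```text
top [[473.0804   0.     317.3942]
 [  0.     473.0804 235.7131]
 [  0.       0.       1.    ]] [ 0.4414 -0.0035  1.1549] [ 0.0345 -0.0531 -0.7025  0.7088] ['color', 'depth', 'mtx', 'eye', 'orientation'] 0.004013671875
side [[467.6924   0.     319.912 ]
 [  0.     467.6924 237.4008]
 [  0.       0.       1.    ]] [ 0.3717 -0.7303  0.9027] [ 0.3598 -0.0462 -0.1017  0.9263] ['color', 'depth', 'mtx', 'eye', 'orientation'] 0.004016927083333333
{'clock': 0.1, 'q': array([ 1.1518,  0.6899, -0.1945,  1.5662,  0.1573,  0.9026, -0.2151]), 'qd': array([-0.0022, -0.0026, -0.0002, -0.0029, -0.0024,  0.0002, -0.    ]), 'joint_torque': array([ -0.0034, -52.8498,  -1.2717, -15.3838,  -0.0526,   0.0019,
         0.    ]), 'tool_pos': array([ 0.2733, -0.5618,  0.404 ]), 'eef_rot': array([ 0.9745,  0.2245, -0.0003, -0.0008]), 'contact_force': array([-1.1017,  0.6255, -0.265 ]), 'moment': array([ 0.0741,  0.035 , -0.0009]), 'finger_force': 0.0, 'opening': 0.999064897502889}
```

View pics/top1.png

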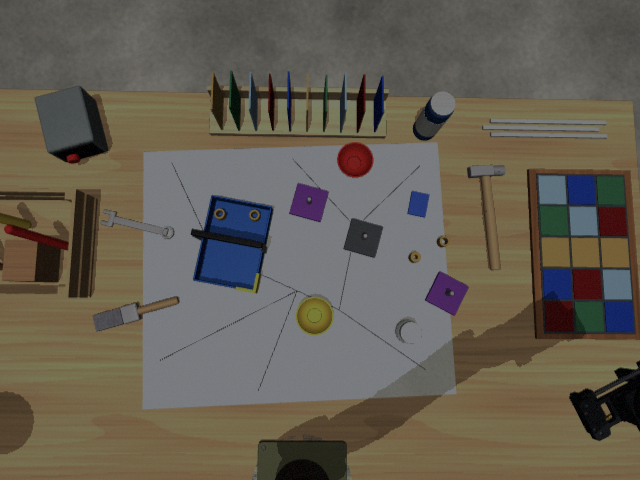

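View pics/side1.png

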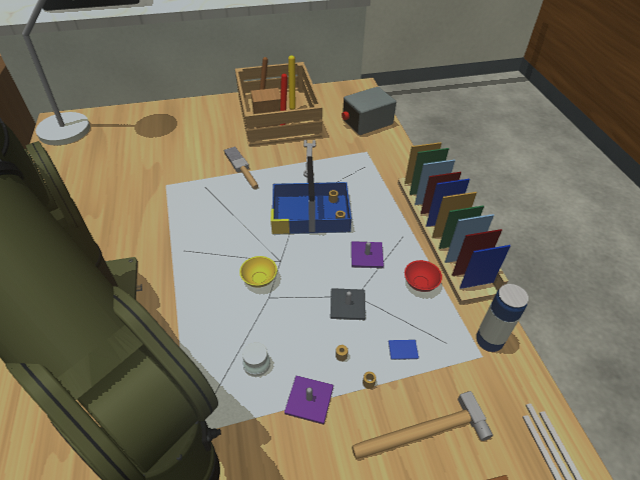

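```bash
python3 - <<'E'
from h import *
np.set_printoptions(precision=4,suppress=True)
S={n:dict(np.load(n+'1.npz')) for n in('top','side')}
a=cv2.resize(S['top']['color'][230:270,395:460],None,fx=6,fy=6,interpolation=cv2.INTER_CUBIC)
b=cv2.resize(S['side']['color'][340:395,325:390],None,fx=6,fy=6,interpolation=cv2.INTER_CUBIC)
cv2.imwrite('pics/c1.png',np.vstack([a,b])[:,:,::-1])
for n,s in S.items():
    P=pts(s); hsv=cv2.cvtColor(s['color'],cv2.COLOR_RGB2HSV)
    H,Sa,V=[hsv[...,i].astype(int) for i in range(3)]
    x,y,z=P[...,0],P[...,1],P[...,2]
    print(n,'bench z',np.median(z[(abs(x-.5)<.05)&(abs(y-.1)<.3)]))
    paper=(x>.2)&(x<.75)&(abs(y)<.4)
    M={'brass':(H>10)&(H<25)&(Sa>90)&(V>40)&paper&(z>.004)&(z<.06),
       'blue':(H>100)&(H<128)&(Sa>120)&paper,'dark':(Sa<70)&(V<75)&paper&(z>.006),
       'yellow':(H>22)&(H<35)&(Sa>130)&paper}
    for k,m in M.items():
        nn,l,st,ce=cv2.connectedComponentsWithStats(m.astype(np.uint8))
        for i in range(1,nn):
            if st[i,4]>25:
                q=P[l==i]; print(k,st[i],ce[i].round(1),np.median(q,0),'z95',np.percentile(q[:,2],[5,95]))
E
```

```text
top bench z 0.0005839885131659894
brass [214 209  11  11  58] [219.3 213.6] [0.6329 0.2035 0.0306] z95 [0.0174 0.0335]
brass [249 210  11  11  59] [254.4 214.8] [0.6321 0.1196 0.03  ] z95 [0.0175 0.0348]
brass [438 236  13  11  75] [443.7 240.8] [ 0.573  -0.3392  0.0263] z95 [0.008  0.0299]
brass [410 252  11  10  82] [414.7 256.6] [ 0.5344 -0.2673  0.0262] z95 [0.0162 0.0307]
brass [137 297  41  18 299] [157.5 305.2] [0.4146 0.3426 0.0171] z95 [0.0121 0.0213]
brass [297 299  35  35 469] [313.6 317.8] [ 0.382  -0.0242  0.021 ] z95 [0.0125 0.0319]
blue [408 191  21  26 407] [417.9 203.8] [ 0.6671 -0.2823  0.0054] z95 [0.0019 0.0091]
blue [ 204  195   68   49 2106] [238.1 219.1] [0.6196 0.1606 0.0044] z95 [0.0001 0.0505]
blue [ 193  237   71   52 2688] [227.3 263.4] [0.5143 0.1843 0.0036] z95 [-0.0003  0.0484]
dark [344 218  39  39 950] [362.9 237.7] [ 0.5798 -0.1435  0.0094] z95 [0.0066 0.0138]
dark [191 229  76  24 450] [227.6 238.9] [0.5598 0.1629 0.1366] z95 [0.0651 0.14  ]
dark [445 291   9   5  27] [448.3 293.2] [ 0.4478 -0.3432  0.0356] z95 [0.0148 0.0506]
dark [399 320  12  19 
[... 783 characters left out ...]
0089 0.0285]
brass [363 372  13  17 155] [369.  379.5] [ 0.5725 -0.3425  0.0232] z95 [0.0074 0.0278]
blue [273 183  36  25  70] [282.7 188.5] [0.4804 0.2448 0.0479] z95 [0.0235 0.0507]
blue [314 182  37  50 985] [329.5 208.2] [0.6084 0.1716 0.0044] z95 [0.0001 0.0483]
blue [274 186  35  47 909] [293.1 207.7] [0.5191 0.1979 0.0028] z95 [-0.0002  0.0397]
blue [389 340  29  19 501] [402.8 349. ] [ 0.6673 -0.283   0.0047] z95 [0.0022 0.0073]
dark [306 157   9  75 298] [310.4 188.2] [0.5528 0.1279 0.1354] z95 [0.0333 0.1386]
yellow [271 209  18  25 256] [278.8 224.3] [0.4639 0.1094 0.0337] z95 [0.0092 0.0514]
yellow [240 256  37  30 854] [257.9 270.5] [ 0.3929 -0.0117  0.016 ] z95 [0.0025 0.0341]
```

View pics/c1.png

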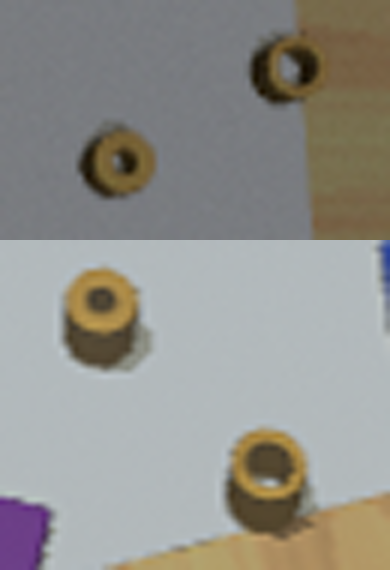

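```bash
python3 - <<'E'
from h import *
np.set_printoptions(precision=4,suppress=True)
S={n:dict(np.load(n+'1.npz')) for n in('top','side')}
def tri(p):
    A=np.zeros((3,3));b=np.zeros(3)
    for n,(u,v) in p.items():
        s=S[n];e=s['eye'];d=ray(s,u,v,0)-e;d/=np.linalg.norm(d);M=np.eye(3)-np.outer(d,d);A+=M;b+=M@e
    return np.linalg.solve(A,b)
def rim(n,c,rad=9):   # bright top face ring
    s=S[n];hsv=cv2.cvtColor(s['color'],cv2.COLOR_RGB2HSV);m=(hsv[...,0]>8)&(hsv[...,0]<28)&(hsv[...,1]>90)&(hsv[...,2]>(105 if n=='top' else 150))
    v,u=np.nonzero(m);k=np.hypot(u-c[0],v-c[1])<rad
    h=cv2.convexHull(np.stack([u[k],v[k]],1).astype(np.int32)); e=cv2.fitEllipse(h) if len(h)>4 else cv2.minAreaRect(h); return e
for nm,c in(('wide',{'top':(443.8,241),'side':(369.5,377)}),('narrow',{'top':(415.5,256.5),'side':(342,350)}),('p0',{'top':(220,213),'side':(334,193)}),('p1',{'top':(255,214.5),'side':(340,213.5)})):
    P={}
    for n in c:
        e=rim(n,c[n]);P[n]=e[0];print(nm,n,np.round(e[0],1),np.round(e[1],1),ray(S[n],*e[0],.028+(0.004 if nm[0]=='p' else 0)))
    print(nm,'tri',tri(P))
for n,s in S.items():
    P=pts(s);x,y,z=np.moveaxis(P,-1,0);c=s['color'].astype(int);dk=(c.max(-1)<100)&(c.max(-1)-c.min(-1)<30)
    m=(np.hypot(x-.58,y+.143)<.075)&dk&(z<.016)&(z>.004)
    h=cv2.findContours(m.astype(np.uint8),0,1)[0];h=max(h,key=cv2.contourArea)
    box=cv2.boxPoints(cv2.minAreaRect(h)) if n=='top' else cv2.approxPolyDP(h,5,True)[:,0]
    W=np.array([ray(s,*b,.010) for b in box]);print(n,'plate',W.mean(0),[np.round(np.linalg.norm(W[i]-W[i-1]),4) for i in range(len(W))])
    m=(np.hypot(x-.58,y+.143)<.05)&(z>.025)
    v,u=np.nonzero(m);print(' pin',len(u),P[m].mean(0) if len(u) else 0,P[m][:,2].max() if len(u) else 0, u.mean(),v.mean(), 'top px', [(a,b) for a,b in zip(u,v)][:6])
    m=(np.hypot(x-.56,y-.165)<.12)&(z>.115)&(z<.16)
    q=P[m];r_=cv2.minAreaRect(q[:,:2].astype(np.float32));print(' bar',r_,np.percentile(q[:,2],[50,95]))
    m=(np.hypot(x-.56,y-.165)<.16)&(z>.043)&(z<.056)&(c[...,2]>40)
    q=P[m];r_=cv2.minAreaRect(q[:,:2].astype(np.float32));print(' rim',r_,m.sum(),np.median(q[:,2]))
E
```

```text
wide top [446.4 240.4] [12.2 15.3] [ 0.574  -0.3446  0.028 ]
wide side [369.4 376.8] [10.8 11.6] [ 0.5732 -0.339   0.028 ]
wide tri [ 0.5723 -0.3423  0.0353]
narrow top [415.4 256.4] [9.  9.5] [ 0.5346 -0.2685  0.028 ]
narrow side [341.5 349.6] [ 9.8 10.9] [ 0.5339 -0.2686  0.028 ]
narrow tri [ 0.5343 -0.2685  0.0279]
p0 top [219.  213.1] [8.7 9. ] [0.6337 0.2035 0.032 ]
p0 side [332.2 192.4] [5.  8.3] [0.6303 0.2044 0.032 ]
p0 tri [0.6318 0.2035 0.0329]
p1 top [253.8 214.4] [8.8 9.2] [0.6315 0.1204 0.032 ]
p1 side [340.  213.4] [5.7 7.9] [0.6307 0.1194 0.032 ]
p1 tri [0.6314 0.1206 0.0308]
top plate [ 0.5818 -0.1448  0.01  ] [np.float64(0.0801), np.float64(0.0805), np.float64(0.0808), np.float64(0.0804)]
 pin 27 [ 0.5818 -0.1441  0.0437] 0.04959671555057632 364.48148148148147 235.5185185185185 top px [(np.int64(364), np.int64(233)), (np.int64(365), np.int64(233)), (np.int64(366), np.int64(233)), (np.int64(363), np.int64(234)), (np.int64(364), np.int64(234)), (np.int64(365), np.int64(234))]
 bar ((0.5621975064277649, 0.16756561398506165), (0.15771368145942688, 0.015161805786192417), 80.20799255371094) [0.1366 0.1399]
 rim ((0.5611168146133423, 0.16634264588356018), (0.14897330105304718, 0.208674818277359), 79.75092315673828) 534 0.04921799007945804
side plate [ 0.5805 -0.1478  0.01  ] [np.float64(0.0729), np.float64(0.0775), np.float64(0.0739), np.float64(0.0799)]
 pin 45 [ 0.5794 -0.1471  0.0388] 0.048963176055869195 347.64444444444445 295.8888888888889 top px [(np.int64(346), np.int64(292)), (np.int64(347), np.int64(292)), (np.int64(348), np.int64(292)), (np.int64(349), np.int64(292)), (np.int64(346), np.int64(293)), (np.int64(347), np.int64(293))]
 bar ((0.560222864151001, 0.1678055226802826), (0.16053147614002228, 0.014930793084204197), 79.64228820800781) [0.1361 0.1387]
 rim ((0.5592262148857117, 0.16568076610565186), (0.15626084804534912, 0.20845690369606018), 78.94612121582031) 511 0.047706483330541394
```

Request:
move_arm --pt "0.0367 -0.0069 0.008 0 0.05" --pt "0.0367 -0.0069 0.008 0 0.05" --pt "0.0367 -0.0069 0.008 0 0.05" --pt "0.0367 -0.0069 0.008 0 0.05" --pt "0.0367 -0.0069 0.008 0 0.05" --pt "0.0367 -0.0069 0.008 0 0.05" --pt "0.0367 -0.0069 0.008 0 0.05" --pt "0.0367 -0.0069 0.008 0 0.05" --pt "0.0367 -0.0069 0.008 0 0.05" --pt "0.0367 -0.0069 0.008 0 0.05"

```text
clock: 0.93
tool_pos: [0.5744, -0.338, 0.3239]
eef_rot: [0.974, 0.225, -0.0, -0.0]
contact_force: [0.1, -0.2, -0.6]
opening: 0.569
finger_force: 0.0
```

Request:
move_arm --pt "0 0 0 0.105 0.05" --pt "0 0 0 0.105 0.05" --pt "0 0 0 0.105 0.05" --pt "0 0 0 0.105 0.05" --pt "0 0 0 0.105 0.05" --pt "0 0 0 0.105 0.05" --pt "0 0 0 0 0.05"

```text
clock: 1.52
tool_pos: [0.5733, -0.3391, 0.3242]
eef_rot: [0.996, -0.09, -0.001, 0.0]
contact_force: [-0.8, 0.6, 0.2]
opening: 0.566
finger_force: 0.0
```

```bash
cat >> h.py <<'E'
def go(x,y,z,yaw=None):
    """tool-frame shift and spin to bring the grasp point to x,y,z (tool x at yaw deg)"""
    s=r.get_state(); M=R.from_quat(s['eef_rot']).as_matrix(); p=s['tool_pos']+.147*M[:,2]
    d=M.T@(np.array([x,y,z])-p); cy=np.degrees(np.arctan2(M[1,0],M[0,0]))
    print('t',round(s['clock'],2),'gp',p.round(4),'yaw',round(cy,1),'tilt',M[:,2].round(3),'q',s['q'].round(2),'open',round(s['opening']*.0881,4),'F',s['contact_force'].round(1),'ff',round(s['finger_force'],1))
    print('shift',d.round(4),'spin',None if yaw is None else np.radians((cy-yaw+180)%360-180).round(3))
E
python3 - <<'E'
from h import *
go(.5732,-.3387,.024,-10)
E
```

```text
t 1.52 gp [ 0.5731 -0.339   0.1772] yaw -10.3 tilt [-0.001  0.    -1.   ] q [ 0.44  0.84  0.05  1.51 -0.05  0.8  -1.24] open 0.0499 F [-0.8  0.6  0.2] ff 0.0
shift [ 0.0002 -0.0004  0.1532] spin -0.005
```

Request:
move_arm --pt "0 0 0.035 0 0.05" --pt "0 0 0.035 0 0.05" --pt "0 0 0.035 0 0.05" --pt "0 0 0.025 0 0.05" --pt "0 0 0.013 0 0.05" --pt "0 0 0.01 0 0.05" --pt "0 0 0 0 0.02" --pt "0 0 0 0 0.02" --pt "0 0 0 0 0.02" --pt "0 0 0 0 0.02" --newtons 25

```text
clock: 2.35
tool_pos: [0.574, -0.3398, 0.1736]
eef_rot: [0.996, -0.088, 0.001, 0.001]
contact_force: [-0.1, 0.6, 1.1]
opening: 0.287
finger_force: 0.3
```

Request:
move_arm --pt "0 0 0 0 0.02" --pt "0 0 -0.02 0 0.02" --pt "0 0 -0.035 0 0.02" --pt "0 0 -0.035 0 0.02" --pt "0 0 0 0 0.02"

```text
clock: 2.77
tool_pos: [0.5756, -0.3411, 0.2694]
eef_rot: [0.996, -0.089, 0.006, 0.003]
contact_force: [0.7, -1.1, 0.8]
opening: 0.282
finger_force: 25.0
```

```bash
python3 - <<'E'
from h import *
go(.5812,-.1446,.12,-10)
s=snap('side','s2.png')
E
```

```text
t 2.77 gp [ 0.5773 -0.3421  0.1224] yaw -10.2 tilt [ 0.012 -0.007 -1.   ] q [ 0.44  0.91  0.04  1.54 -0.05  0.68 -1.24] open 0.0249 F [ 0.7 -1.1  0.8] ff 25.0
shift [-0.0311 -0.1951  0.0011] spin -0.003
```

View pics/s2.png

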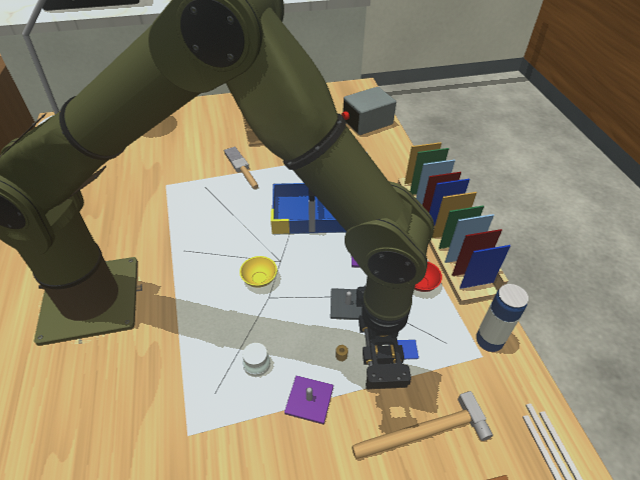

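Request:
move_arm --pt "-0.0052 -0.0325 0 0 0.02" --pt "-0.0052 -0.0325 0 0 0.02" --pt "-0.0052 -0.0325 0 0 0.02" --pt "-0.0052 -0.0325 0 0 0.02" --pt "-0.0052 -0.0325 0.0 0 0.02" --pt "-0.0052 -0.0325 0.01 0 0.02" --pt "0 0 0.02 0 0.02" --pt "0 0 0 0 0.02" --pt "0 0 0 0 0.02"

```text
clock: 3.57
tool_pos: [0.5762, -0.1421, 0.2307]
eef_rot: [0.996, -0.088, -0.002, 0.0]
contact_force: [-0.8, -1.3, -0.5]
opening: 0.285
finger_force: 25.0
```

```bash
python3 - <<'E'
from h import *
np.set_printoptions(precision=4,suppress=True)
go(.5812,-.1446,.034,-10)
out=[]
for n in('side','top'):
    s=snap(n); K=np.array(s['mtx'])
    c=R.from_quat(s['orientation']).as_matrix().T@(np.array([.581,-.145,.06])-np.array(s['eye']))
    u=int(K[0,2]-K[0,0]*c[0]/c[2]);v=int(K[1,2]+K[1,1]*c[1]/c[2]);print(n,u,v)
    out.append(cv2.resize(s['color'][v-32:v+33,u-32:u+33],(390,390),interpolation=cv2.INTER_CUBIC))
cv2.imwrite('pics/c3.png',np.hstack(out)[:,:,::-1])
E
```

```text
t 3.57 gp [ 0.5757 -0.1421  0.0837] yaw -10.1 tilt [-0.003 -0.    -1.   ] q [ 0.13  0.9   0.07  1.79 -0.11  0.46 -1.48] open 0.0251 F [-0.8 -1.3 -0.5] ff 25.0
shift [0.006  0.0014 0.0497] spin -0.002
side 348 289
top 365 234
```

View pics/c3.png

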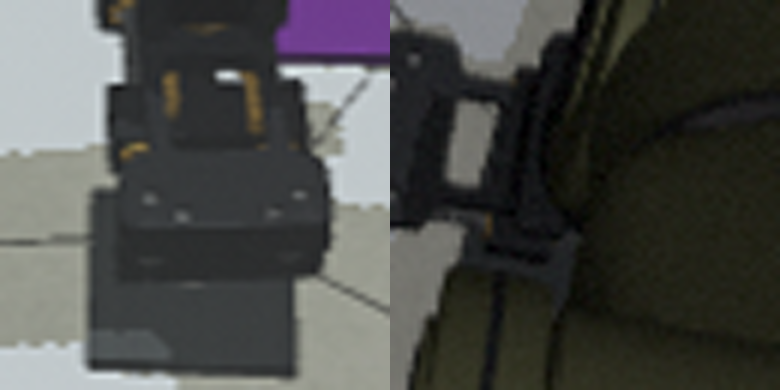

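Request:
move_arm --pt "0.006 0.0014 0 0 0.02" --pt "0 0 0 0 0.02" --pt "0 0 0.007 0 0.02" --pt "0 0 0.006 0 0.02" --pt "0 0 0.005 0 0.02" --pt "0 0 0.004 0 0.02" --pt "0 0 0.004 0 0.02" --pt "0 0 0 0 0.02"

```text
clock: 4.33
tool_pos: [0.5822, -0.1442, 0.2046]
eef_rot: [0.996, -0.088, -0.001, -0.0]
contact_force: [0.6, -0.7, -0.1]
opening: 0.283
finger_force: 25.0
```

```bash
python3 - <<'E'
from h import *
go(.5812,-.1446,.034,-10)
E
```

```text
t 4.33 gp [ 0.5819 -0.1442  0.0576] yaw -10.1 tilt [-0.002  0.    -1.   ] q [ 0.13  0.94  0.06  1.77 -0.12  0.43 -1.47] open 0.0249 F [ 0.6 -0.7 -0.1] ff 25.0
shift [-0.0006  0.0006  0.0236] spin -0.003
```

Request:
move_arm --pt "-0.0005 0.0003 0.006 0 0.02" --pt "0 0 0.006 0 0.02" --pt "0 0 0.005 0 0.02" --pt "0 0 0.003 0 0.02" --pt "0 0 0.001 0 0.02" --pt "0 0 0 0 0.02" --pt "0 0 0 0 0.035" --pt "0 0 0 0 0.035" --pt "0 0 0 0 0.035" --pt "0 0 0 0 0.035"

```text
clock: 5.17
tool_pos: [0.5822, -0.1447, 0.185]
eef_rot: [0.996, -0.089, 0.0, 0.0]
contact_force: [-0.5, 0.3, -0.3]
opening: 0.398
finger_force: 0.0
```

```bash
python3 - <<'E'
from h import *
go(.5812,-.1446,.034,-10)
E
```

```text
t 5.17 gp [ 0.5823 -0.1447  0.038 ] yaw -10.2 tilt [ 0.001 -0.    -1.   ] q [ 0.14  0.98  0.05  1.78 -0.12  0.39 -1.47] open 0.035 F [-0.5  0.3 -0.3] ff 0.0
shift [-0.0011  0.0001  0.004 ] spin -0.003
```

Request:
move_arm --pt "0 0 -0.02 0 0.035" --pt "0 0 -0.035 0 0.035" --pt "0 0 -0.035 0 0.035" --pt "0 -0.04 0 0 0.035" --pt "0 -0.04 0 0 0.035" --pt "0 -0.04 0 0 0.035" --pt "0 -0.0 0 0 0.035"

```text
clock: 5.75
tool_pos: [0.6047, -0.0149, 0.275]
eef_rot: [0.997, -0.082, 0.001, -0.005]
contact_force: [-0.3, 1.2, 0.1]
opening: 0.394
finger_force: 0.0
```

```bash
python3 - <<'E'
from h import *
go(.5812,-.1446,.036,-10)
out=[]
for n in('side','top'):
    s=snap(n); K=np.array(s['mtx'])
    P=pts(s);x,y,z=np.moveaxis(P,-1,0)
    hsv=cv2.cvtColor(s['color'],cv2.COLOR_RGB2HSV); m=(hsv[...,0]>8)&(hsv[...,0]<28)&(hsv[...,1]>90)&(np.hypot(x-.581,y+.145)<.03)
    if m.sum(): print(n,m.sum(),np.median(P[m],0),np.percentile(z[m],[5,50,90,98]))
    c=R.from_quat(s['orientation']).as_matrix().T@(np.array([.581,-.145,.03])-np.array(s['eye']))
    u=int(K[0,2]-K[0,0]*c[0]/c[2]);v=int(K[1,2]+K[1,1]*c[1]/c[2])
    out.append(cv2.resize(s['color'][v-32:v+33,u-32:u+33],(390,390),interpolation=cv2.INTER_CUBIC))
cv2.imwrite('pics/c4.png',np.hstack(out)[:,:,::-1])
E
```

```text
t 5.75 gp [ 0.605  -0.0135  0.128 ] yaw -9.4 tilt [ 0.002  0.009 -1.   ] q [-0.1   0.84  0.1   1.74 -0.15  0.57 -1.64] open 0.0347 F [-0.3  1.2  0.1] ff 0.0
shift [-0.0022  0.134   0.0907] spin 0.011
side 100 [ 0.57667099 -0.15404085  0.03223362] [0.01399565 0.03223362 0.03771085 0.04110808]
top 77 [ 0.57918176 -0.14409723  0.03606123] [0.01487245 0.03606123 0.03950699 0.04531169]
```

View pics/c4.png

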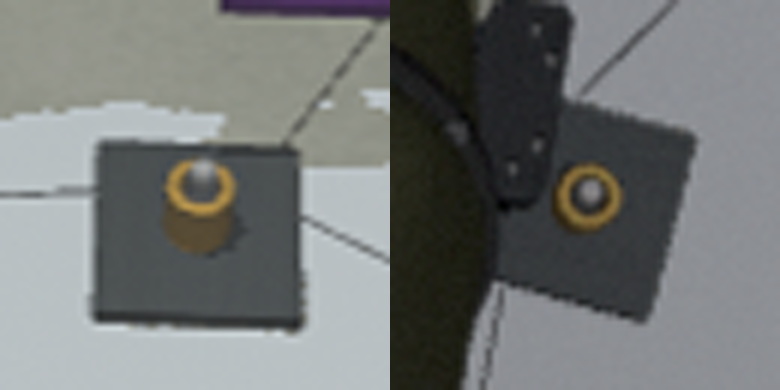

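Request:
move_arm --pt "0 0.04 0 0 0.035" --pt "0 0.04 0 0 0.035" --pt "-0.001 0.04 0 0 0.035" --pt "-0.001 0.012 0 0 0.035" --pt "0 0 0 0 0.035" --pt "0 0 0 0 0.035"

```text
clock: 6.35
tool_pos: [0.5772, -0.1584, 0.2748]
eef_rot: [0.996, -0.091, -0.0, 0.0]
contact_force: [-0.5, 0.8, -0.9]
opening: 0.4
finger_force: 0.0
```

```bash
python3 - <<'E'
from h import *
go(.5815,-.1446,.036,-10)
E
```

```text
t 6.35 gp [ 0.5771 -0.1585  0.1278] yaw -10.4 tilt [-0.    -0.001 -1.   ] q [ 0.15  0.83  0.08  1.76 -0.11  0.55 -1.46] open 0.0353 F [-0.5  0.8 -0.9] ff 0.0
shift [ 0.0018 -0.0145  0.0918] spin -0.007
```

Request:
move_arm --pt "0.0018 -0.0145 0 0 0.035" --pt "0 0 0.03 0 0.035" --pt "0 0 0.03 0 0.035" --pt "0 0 0.02 0 0.035" --pt "0 0 0.011 0 0.035" --pt "0 0 0 0 0.035" --pt "0 0 0 0 0.02" --pt "0 0 0 0 0.02" --pt "0 0 0 0 0.02" --pt "0 0 0 0 0.02"

```text
clock: 7.18
tool_pos: [0.5828, -0.1423, 0.1849]
eef_rot: [0.996, -0.089, 0.001, 0.0]
contact_force: [-0.7, -1.3, 0.5]
opening: 0.278
finger_force: 25.0
```

Request:
move_arm --pt "0 0 -0.01 0 0.02" --pt "0 0 -0.03 0 0.02" --pt "0 0 -0.03 0 0.02" --pt "0 0 -0.03 0 0.02" --pt "0 0 -0.005 0 0.02" --pt "0 0 0 0 0.02" --pt "0 0 0 0 0.02"

```text
clock: 7.77
tool_pos: [0.5821, -0.1418, 0.2892]
eef_rot: [0.996, -0.088, 0.0, -0.0]
contact_force: [-0.4, 0.3, -1.7]
opening: 0.285
finger_force: 25.0
```

```bash
python3 - <<'E'
from h import *
go(.5037,.1769,.034,-10)
E
```

```text
t 7.77 gp [ 0.5822 -0.1418  0.1422] yaw -10.1 tilt [ 0.  0. -1.] q [ 0.11  0.81  0.08  1.75 -0.11  0.58 -1.48] open 0.0251 F [-0.4  0.3 -1.7] ff 25.0
shift [-0.1334 -0.2999  0.1082] spin -0.002
```

Request:
move_arm --pt "-0.0333 -0.012 0 0 0.02" --pt "-0.0333 -0.012 0 0 0.02" --pt "-0.0333 -0.012 0 0 0.02" --pt "-0.0333 -0.012 0 0 0.02" --pt "0 -0.036 0 0 0.02" --pt "0 -0.036 0 0 0.02" --pt "0 -0.036 0 0 0.02" --pt "0 -0.036 0 0 0.02" --pt "0 -0.036 0 0 0.02" --pt "0 -0.036 0 0 0.02"

```text
clock: 8.6
tool_pos: [0.497, 0.143, 0.2873]
eef_rot: [0.996, -0.088, -0.002, 0.001]
contact_force: [0.6, -0.5, -0.2]
opening: 0.28
finger_force: 25.0
```

Request:
move_arm --pt "0 -0.036 0 0 0.02" --pt "0 0 0 0 0.02" --pt "0 0 0 0 0.02" --pt "0 0 0 0 0.02"

```text
clock: 8.93
tool_pos: [0.5033, 0.1761, 0.2875]
eef_rot: [0.996, -0.088, -0.001, 0.001]
contact_force: [-0.2, -1.6, -1.2]
opening: 0.276
finger_force: 25.0
```

```bash
python3 - <<'E'
from h import *
go(.5037,.1769,.034,-10)
E
```

```text
t 8.93 gp [0.5029 0.1758 0.1405] yaw -10.1 tilt [-0.003 -0.002 -1.   ] q [-0.53  0.76  0.17  1.95 -0.27  0.45 -1.9 ] open 0.0243 F [-0.2 -1.6 -1.2] ff 25.0
shift [ 0.0008 -0.0015  0.1065] spin -0.003
```

Request:
move_arm --pt "0 0 0.03 0 0.02" --pt "0 0 0.03 0 0.02" --pt "0 0 0.025 0 0.02" --pt "0 0 0.013 0 0.02" --pt "0 0 0.008 0 0.02" --pt "0 0 0 0 0.02" --pt "0 0 0 0 0.045" --pt "0 0 0 0 0.045" --pt "0 0 0 0 0.045" --pt "0 0 0 0 0.045"

```text
clock: 9.77
tool_pos: [0.5044, 0.1767, 0.1837]
eef_rot: [0.996, -0.089, 0.001, -0.0]
contact_force: [0.4, 0.4, 0.8]
opening: 0.509
finger_force: 0.0
```

Request:
move_arm --pt "0 0 -0.01 0 0.045" --pt "0 0 -0.03 0 0.045" --pt "0 0 -0.035 0 0.045" --pt "0 0 -0.035 0 0.045" --pt "0 0 -0.035 0 0.045" --pt "0 0 -0.035 0 0.045" --pt "0 0 -0.02 0 0.045" --pt "0 0 0 0 0.045" --pt "0 0 0 0 0.045"

```text
clock: 10.52
tool_pos: [0.5039, 0.1768, 0.3846]
eef_rot: [0.996, -0.088, 0.001, -0.001]
contact_force: [-0.2, -1.0, -0.1]
opening: 0.507
finger_force: 0.0
```

```bash
python3 - <<'E'
from h import *
np.set_printoptions(precision=4,suppress=True)
go(.5612,.1675,.128,80)
s=snap('side','s5.png')
P=pts(s);x,y,z=np.moveaxis(P,-1,0)
m=(np.hypot(x-.56,y-.165)<.12)&(z>.115)&(z<.145)
print(cv2.minAreaRect(P[m][:,:2].astype(np.float32)))
hsv=cv2.cvtColor(s['color'],cv2.COLOR_RGB2HSV);m=(hsv[...,0]>8)&(hsv[...,0]<28)&(hsv[...,1]>90)&(np.hypot(x-.56,y-.165)<.12)&(z>.006)
nn,l,st,ce=cv2.connectedComponentsWithStats(m.astype(np.uint8))
for i in range(1,nn):
    if st[i,4]>15: print(st[i],ce[i],np.median(P[l==i],0))
E
```

```text
t 10.52 gp [0.5044 0.177  0.2376] yaw -10.1 tilt [ 0.003  0.002 -1.   ] q [-0.58  0.61  0.25  1.88 -0.23  0.68 -1.94] open 0.0447 F [-0.2 -1.  -0.1] ff 0.0
shift [ 0.0573 -0.0004  0.1097] spin -1.573
((0.5599564909934998, 0.16668081283569336), (0.15950648486614227, 0.014805557206273079), 79.65414428710938)
[264  57   3  27  31] [264.8065  69.0645] [0.4675 0.1732 0.4275]
[266  85  26  27 146] [279.7808  98.8356] [0.496  0.1593 0.3748]
[271 112   5   7  19] [272.6316 114.3158] [0.48   0.2092 0.2996]
[290 120   3   8  19] [291.0526 123.1053] [0.5114 0.1415 0.3143]
[329 190   9  13  86] [332.9651 195.593 ] [0.6324 0.196  0.0245]
[285 204   8  13  85] [288.6941 209.7647] [0.5017 0.1664 0.025 ]
[271 209  18  25 229] [280.0961 223.9563] [0.4683 0.1086 0.0349]
[336 211   9   7  56] [339.8036 214.1429] [0.6311 0.1228 0.0292]
```

View pics/s5.png

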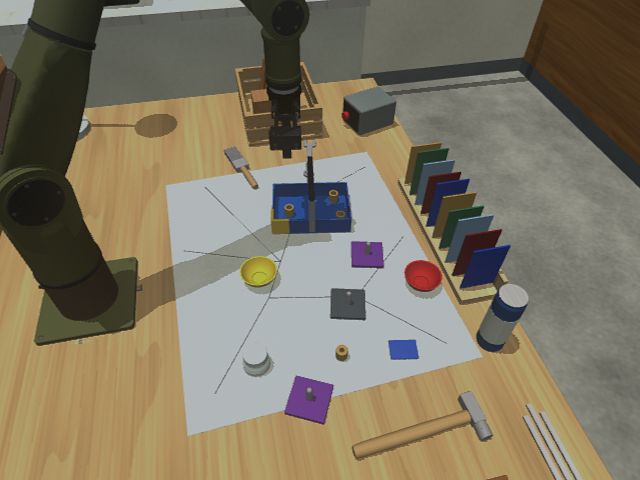

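Request:
move_arm --pt "0.0286 0 0 0 0.05" --pt "0.0286 0 0 0 0.05" --pt "0 0 0 -0.121 0.05" --pt "0 0 0 -0.121 0.05" --pt "0 0 0 -0.121 0.05" --pt "0 0 0 -0.121 0.05" --pt "0 0 0 -0.121 0.05" --pt "0 0 0 -0.121 0.05" --pt "0 0 0 -0.121 0.05" --pt "0 0 0 -0.121 0.05"

```text
clock: 11.4
tool_pos: [0.5597, 0.1664, 0.3809]
eef_rot: [0.922, 0.388, -0.002, -0.0]
contact_force: [-0.3, 0.5, 0.4]
opening: 0.567
finger_force: 0.0
```

Request:
move_arm --pt "0 0 0 -0.121 0.05" --pt "0 0 0 -0.121 0.05" --pt "0 0 0 -0.121 0.05" --pt "0 0 0 -0.121 0.05" --pt "0 0 0 -0.121 0.05" --pt "0 0 0 0 0.05" --pt "0 0 0 0 0.05"

```text
clock: 11.98
tool_pos: [0.56, 0.1663, 0.3814]
eef_rot: [0.767, 0.641, -0.001, -0.001]
contact_force: [-0.5, 0.6, -0.9]
opening: 0.568
finger_force: 0.0
```

```bash
python3 - <<'E'
from h import *
go(.561,.167,.128,80)
E
```

```text
t 11.98 gp [0.5595 0.1662 0.2344] yaw 79.8 tilt [-0.003 -0.    -1.   ] q [-0.24  0.67 -0.22  1.72  0.19  0.78 -0.72] open 0.0501 F [-0.5  0.6 -0.9] ff 0.0
shift [0.0011 0.0016 0.1064] spin -0.004
```

Request:
move_arm --pt "0.001 0.001 0.03 0 0.05" --pt "0 0 0.03 0 0.05" --pt "0 0 0.025 0 0.05" --pt "0 0 0.013 0 0.05" --pt "0 0 0.008 0 0.05" --pt "0 0 0 0 0.05" --pt "0 0 0 0 0.005" --pt "0 0 0 0 0.005" --pt "0 0 0 0 0.005" --pt "0 0 0 0 0.005" --newtons 60

```text
clock: 12.82
tool_pos: [0.5619, 0.1675, 0.2777]
eef_rot: [0.766, 0.642, 0.001, 0.0]
contact_force: [0.4, 0.9, -0.1]
opening: 0.291
finger_force: 0.0
```

Request:
move_arm --pt "0 0 0 0 0.005" --pt "0 0 0 0 0.005" --pt "0 0 -0.008 0 0.005" --pt "0 0 -0.015 0 0.005" --pt "0 0 -0.02 0 0.005" --pt "0 0 -0.02 0 0.005" --pt "0 0 -0.02 0 0.005" --pt "0 0 -0.02 0 0.005" --pt "0 0 -0.01 0 0.005" --pt "0 0 0 0 0.005"

```text
clock: 13.65
tool_pos: [0.562, 0.1675, 0.3918]
eef_rot: [0.766, 0.642, 0.002, 0.001]
contact_force: [1.6, 0.7, -4.6]
opening: 0.153
finger_force: 60.0
```

```bash
python3 - <<'E'
from h import *
go(.561,.167,.28,80)
E
```

```text
t 13.65 gp [0.5625 0.1677 0.2448] yaw 80.0 tilt [ 0.004  0.001 -1.   ] q [-0.24  0.65 -0.22  1.7   0.19  0.8  -0.72] open 0.0135 F [ 1.6  0.7 -4.6] ff 60.0
shift [-0.0009 -0.0013 -0.0352] spin -0.001
```

Request:
move_arm --pt "0 0 -0.02 0 0.005" --pt "0 0 -0.03 0 0.005" --pt "0 0 -0.03 0 0.005" --pt "0 0 -0.03 0 0.005" --pt "0 0 -0.02 0 0.005" --pt "0 0 0 0 0.005"

```text
clock: 14.15
tool_pos: [0.5622, 0.1678, 0.5227]
eef_rot: [0.766, 0.642, 0.003, 0.001]
contact_force: [1.7, 0.2, -3.3]
opening: 0.149
finger_force: 60.0
```

```bash
python3 - <<'E'
from h import *
go(.561,.167,.4,80)
for n in('top','side'):
    P=pts(dict(np.load(n+'1.npz'))).reshape(-1,3);P=P[(P[:,2]>.03)&(P[:,2]<.6)]
    for a in range(-3,8):
        k=(abs(P[:,1]-a*.1)<.05)&(P[:,0]>.68)&(P[:,0]<1.1)
        if k.sum()>10: print(n,'y',a/10,'n',k.sum(),'x',np.percentile(P[k,0],[1,99]).round(2),'zmax',np.percentile(P[k,2],99).round(3))
E
```

```text
t 14.15 gp [0.5631 0.1681 0.3757] yaw 80.0 tilt [ 0.006  0.002 -1.   ] q [-0.22  0.52 -0.24  1.52  0.13  1.11 -0.67] open 0.0131 F [ 1.7  0.2 -3.3] ff 60.0
shift [-0.0014 -0.0017 -0.0243] spin -0.001
top y -0.3 n 1160 x [0.83 0.89] zmax 0.173
top y -0.2 n 576 x [0.74 0.94] zmax 0.157
top y -0.1 n 1054 x [0.73 0.94] zmax 0.168
top y 0.0 n 789 x [0.84 0.94] zmax 0.169
top y 0.1 n 876 x [0.84 0.94] zmax 0.162
top y 0.2 n 1071 x [0.84 0.94] zmax 0.169
top y 0.5 n 2050 x [0.76 0.92] zmax 0.096
top y 0.6 n 1710 x [0.75 0.91] zmax 0.095
side y -0.3 n 1891 x [0.83 0.88] zmax 0.171
side y -0.2 n 1432 x [0.75 0.94] zmax 0.155
side y -0.1 n 1902 x [0.73 0.93] zmax 0.166
side y 0.0 n 2102 x [0.84 0.93] zmax 0.166
side y 0.1 n 1132 x [0.84 0.93] zmax 0.161
side y 0.2 n 1015 x [0.84 0.93] zmax 0.167
side y 0.5 n 1109 x [0.76 0.92] zmax 0.094
side y 0.6 n 508 x [0.75 0.91] zmax 0.095
```

Request:
move_arm --pt "0.0135 0.0268 0 0 0.005" --pt "0.0135 0.0268 0 0 0.005" --pt "0.0135 0.0268 0 0 0.005" --pt "0.0135 0.0268 0 0 0.005" --pt "0.0135 0.0268 0 0 0.005" --pt "0.0135 0.0268 0 0 0.005" --pt "0.0135 0.0268 0 0 0.005" --pt "0 0 0 0 0.005"

```text
clock: 14.82
tool_pos: [0.7673, 0.2295, 0.5098]
eef_rot: [0.766, 0.642, -0.002, -0.001]
contact_force: [-1.1, 0.2, -7.2]
opening: 0.146
finger_force: 60.0
```

```bash
python3 - <<'E'
from h import *
go(.561,.167,.4,80)
E
```

```text
t 14.82 gp [0.7667 0.2293 0.3628] yaw 79.9 tilt [-0.004 -0.002 -1.   ] q [-0.3   0.94 -0.2   0.65  0.16  1.57 -0.59] open 0.0129 F [-1.1  0.2 -7.2] ff 60.0
shift [-0.0974 -0.1918 -0.0363] spin -0.001
```

Request:
move_arm --pt "0.0067 0.0134 -0.02 0 0.005" --pt "0.0067 0.0134 -0.02 0 0.005" --pt "0.0067 0.0134 -0.02 0 0.005" --pt "0.0067 0.0134 -0.02 0 0.005" --pt "0.0067 0.0134 -0.02 0 0.005" --pt "0 0 0 0 0.005"

```text
clock: 15.32
tool_pos: [0.7855, 0.2326, 0.5892]
eef_rot: [0.768, 0.64, 0.014, 0.011]
contact_force: [0.4, -1.8, -2.9]
opening: 0.152
finger_force: 60.0
```

```bash
python3 - <<'E'
from h import *
go(.561,.167,.4,80)
E
```

```text
t 15.32 gp [0.7907 0.2327 0.4422] yaw 79.6 tilt [ 0.036  0.    -0.999] q [-0.36  1.07  0.36  0.14 -0.32  1.91 -0.49] open 0.0134 F [ 0.4 -1.8 -2.9] ff 60.0
shift [-0.1062 -0.2155  0.0339] spin -0.006
```

Request:
move_arm --pt "0.0135 0.0268 0 0 0.005" --pt "0.0135 0.0268 0 0 0.005" --pt "0.0135 0.0268 0 0 0.005" --pt "0.0135 0.0268 0 0 0.005" --pt "0 0 0 0 0.005"

```text
clock: 15.73
tool_pos: [0.8121, 0.2412, 0.5534]
eef_rot: [0.766, 0.64, 0.047, 0.02]
contact_force: [-1.4, 0.8, -5.9]
opening: 0.153
finger_force: 60.1
```

```bash
python3 - <<'E'
from h import *
go(.561,.167,.4,80)
E
```

```text
t 15.73 gp [0.8264 0.2454 0.4072] yaw 79.9 tilt [ 0.098  0.029 -0.995] q [-0.38  1.14  0.83  0.14 -0.79  1.8  -0.45] open 0.0135 F [-1.4  0.8 -5.9] ff 60.1
shift [-0.1241 -0.2466 -0.021 ] spin -0.002
```

Request:
move_arm --pt "0.018 0.0355 -0.008 0 0.005" --pt "0.018 0.0355 -0.008 0 0.005" --pt "0.018 0.0355 -0.008 0 0.005" --pt "0.018 0.0355 -0.008 0 0.005" --pt "0.018 0.0355 -0.008 0 0.005" --pt "0.018 0.0355 -0.008 0 0.005"

```text
clock: 16.23
tool_pos: [0.835, 0.2494, 0.5622]
eef_rot: [0.76, 0.636, 0.123, 0.052]
contact_force: [-0.1, 0.0, -5.2]
opening: 0.153
finger_force: 60.1
```

```bash
python3 - <<'E'
from h import *
go(.561,.167,.4,80)
E
```

```text
t 16.23 gp [0.8722 0.2606 0.4204] yaw 80.7 tilt [ 0.253  0.077 -0.965] q [-0.38  1.15  1.01  0.14 -0.97  1.65 -0.43] open 0.0135 F [-0.1  0.  -5.2] ff 60.1
shift [-0.1442 -0.2843 -0.0661] spin 0.012
```

Request:
move_arm --pt "0.018 0.034 -0.014 0 0.005" --pt "0.018 0.034 -0.014 0 0.005" --pt "0.018 0.034 -0.014 0 0.005" --pt "0.018 0.034 -0.014 0 0.005" --pt "0.018 0.034 -0.014 0 0.005" --pt "0.018 0.034 -0.014 0 0.005"

```text
clock: 16.73
tool_pos: [0.8306, 0.2532, 0.6289]
eef_rot: [0.748, 0.627, 0.197, 0.085]
contact_force: [-0.3, 0.0, -4.9]
opening: 0.151
finger_force: 60.1
```

```bash
python3 - <<'E'
from h import *
go(.561,.167,.4,80)
E
```

```text
t 16.73 gp [0.8898 0.2708 0.4954] yaw 82.1 tilt [ 0.402  0.12  -0.908] q [-0.39  1.08  1.03  0.14 -0.98  1.56 -0.44] open 0.0133 F [-0.3  0.  -4.9] ff 60.1
shift [-0.1633 -0.313  -0.0582] spin 0.037
```

Request:
move_arm --pt "0.018 0.031 -0.02 0 0.005" --pt "0.018 0.031 -0.02 0 0.005" --pt "0.018 0.031 -0.02 0 0.005" --pt "0.018 0.031 -0.02 0 0.005" --pt "0.018 0.031 -0.02 0 0.005" --pt "0 0 0 0 0.005"

```text
clock: 17.23
tool_pos: [0.7986, 0.2534, 0.7199]
eef_rot: [0.736, 0.618, 0.256, 0.109]
contact_force: [-1.1, 0.3, -4.0]
opening: 0.154
finger_force: 60.1
```

```bash
cat >> h.py <<'E'
def tote():
    """tote axes' rise (deg) if rigid in the grip: tote x = tool y, tote y = tool x"""
    s=r.get_state(); M=R.from_quat(s['eef_rot']).as_matrix(); B=np.stack([M[:,1],M[:,0],-M[:,2]],1)
    h=s['tool_pos']+.147*M[:,2]; print('rise x,y',np.degrees(np.arcsin(B[2,:2])).round(1)); return B,h
E
python3 - <<'E'
from h import *
go(.561,.167,.4,80)
B,h=tote(); print((h+B@[-.099,-.069,-.124]).round(3))
a=[snap(n)['color'] for n in('top','side')]
cv2.imwrite('pics/c6.png',np.vstack([cv2.resize(a[0][60:360,100:400],(400,400)),cv2.resize(a[1][0:240,200:600],(400,240))])[:600,:,::-1])
E
```

```text
t 17.23 gp [0.8737 0.2762 0.5956] yaw 83.7 tilt [ 0.511  0.155 -0.846] q [-0.41  0.97  1.03  0.13 -0.97  1.53 -0.45] open 0.0135 F [-1.1  0.3 -4. ] ff 60.1
shift [-0.1857 -0.3366 -0.0113] spin 0.065
rise x,y [28.5 13.9]
[0.845 0.25  0.427]
```

View pics/c6.png

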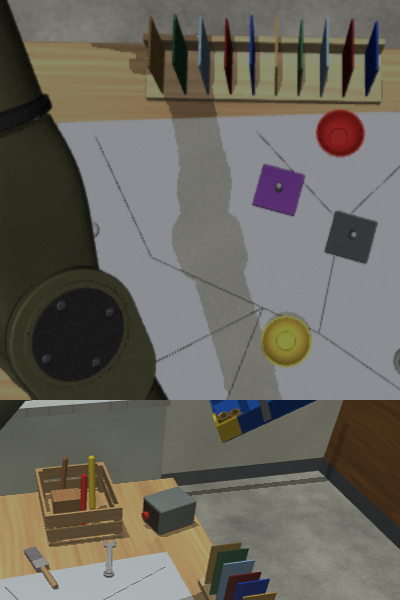

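Request:
move_arm --pt "0 0 0 0.096 0.005" --pt "0 0 0 0.096 0.005" --pt "0 0 0 0.096 0.005" --pt "0 0 0 0.096 0.005" --pt "0 0 0 0.096 0.005" --pt "0 0 0 0.096 0.005" --pt "0 0 0 0.096 0.005" --pt "0 0 0 0.096 0.005" --pt "0 0 0 0.096 0.005" --pt "0 0 0 0.096 0.005"

```text
clock: 18.17
tool_pos: [0.802, 0.2535, 0.7116]
eef_rot: [0.94, 0.206, 0.272, -0.021]
contact_force: [1.1, 0.2, -4.8]
opening: 0.145
finger_force: 60.0
```

Request:
move_arm --pt "0 0 0 0 0.005" --pt "0 0 0 0 0.005" --pt "0 0 0 0 0.005" --pt "0 0 0 0 0.005"

```text
clock: 18.5
tool_pos: [0.8014, 0.2535, 0.7131]
eef_rot: [0.939, 0.209, 0.273, -0.02]
contact_force: [0.3, -0.7, -4.2]
opening: 0.152
finger_force: 60.0
```

```bash
python3 - <<'E'
from h import *
go(.70,.21,.42)
B,h=tote(); print((h+B@[-.099,-.069,-.124]).round(3))
E
```

```text
t 18.5 gp [0.8755 0.2758 0.5881] yaw 26.5 tilt [ 0.504  0.152 -0.85 ] q [-0.4   0.98  1.03  0.14 -0.97  1.53 -1.41] open 0.0134 F [ 0.3 -0.7 -4.2] ff 60.0
shift [-0.2467 -0.0234  0.0445] spin None
rise x,y [ 4.4 31.4]
[0.845 0.359 0.439]
```

Request:
move_arm --pt "-0.025 -0.003 0.005 0 0.005" --pt "-0.034 -0.003 0.006 0 0.005" --pt "-0.034 -0.003 0.006 0 0.005" --pt "-0.034 -0.003 0.006 0 0.005" --pt "-0.034 -0.003 0.006 0 0.005" --pt "-0.034 -0.003 0.006 0 0.005" --pt "-0.034 -0.003 0.006 0 0.005" --pt "-0.018 -0.002 0.003 0 0.005" --pt "0 0 0 0 0.005" --pt "0 0 0 0 0.005"

```text
clock: 19.33
tool_pos: [0.6659, 0.2045, 0.5823]
eef_rot: [0.938, 0.207, 0.278, -0.025]
contact_force: [0.5, 0.6, -4.0]
opening: 0.153
finger_force: 60.0
```

```bash
python3 - <<'E'
from h import *
go(.70,.21,.42)
B,h=tote(); print((h+B@[-.099,-.069,-.124]).round(3))
a=[snap(n)['color'] for n in('top','side')]
cv2.imwrite('pics/c7.png',np.vstack([cv2.resize(a[0][100:340,100:420],(400,300)),cv2.resize(a[1][0:240,200:520],(400,300))])[:600,:,::-1])
E
```

```text
t 19.33 gp [0.7409 0.2284 0.4581] yaw 26.2 tilt [ 0.51   0.162 -0.845] q [-0.85  0.7   1.02  1.41 -0.93  0.87 -0.8 ] open 0.0135 F [ 0.5  0.6 -4. ] ff 60.0
shift [-0.0582 -0.0022  0.0084] spin None
rise x,y [ 3.9 32.1]
[0.712 0.313 0.31 ]
```

View pics/c7.png

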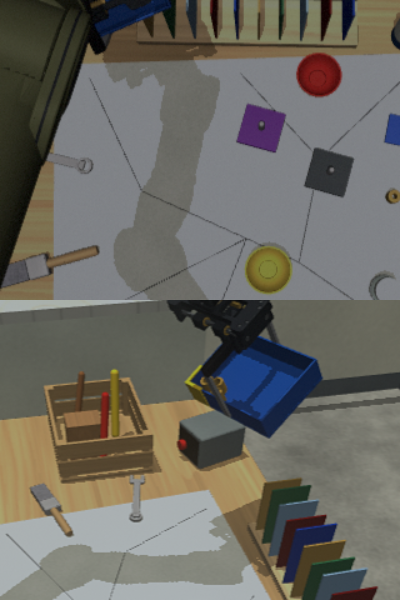

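Request:
move_arm --pt "-0.02 0 0 -0.07 0.005" --pt "-0.02 0 0 -0.08 0.005" --pt "-0.02 0 0 -0.08 0.005" --pt "0 0 0 -0.08 0.005" --pt "0 0 0 -0.08 0.005" --pt "0 0 0 -0.08 0.005" --pt "0 0 0 -0.07 0.005" --pt "0 0 0 0 0.005" --pt "0 0 0 0 0.005" --pt "0 0 0 0 0.005"

```text
clock: 20.27
tool_pos: [0.6234, 0.1775, 0.5516]
eef_rot: [0.849, 0.448, 0.275, 0.051]
contact_force: [0.9, -0.2, -4.1]
opening: 0.156
finger_force: 60.0
```

```bash
python3 - <<'E'
from h import *
np.set_printoptions(precision=3,suppress=True)
go(.70,.21,.42)
B,h=tote(); c=h+B@[-.099,-.069,-.124];print(c)
out=[]
for n in('side','top'):
    s=snap(n);P=pts(s); L=(P-c)@B
    hsv=cv2.cvtColor(s['color'],cv2.COLOR_RGB2HSV)
    ins=(L[...,0]>-.006)&(L[...,0]<.2)&(L[...,1]>-.006)&(L[...,1]<.14)&(L[...,2]>.003)&(L[...,2]<.045)
    m=ins&(hsv[...,0]>8)&(hsv[...,0]<22)&(hsv[...,1]>80)
    print(n,m.sum(),ins.sum())
    if m.sum()>5: print(np.percentile(L[m],[1,25,50,75,99],axis=0))
    # blue floor check of grip angle
    b=(L[...,0]>.01)&(L[...,0]<.19)&(L[...,1]>.01)&(L[...,1]<.13)&(abs(L[...,2])<.03)&(hsv[...,0]>100)&(hsv[...,0]<128)
    if b.sum()>30: 
        q=L[b]; f=np.linalg.lstsq(np.c_[q[:,:2],np.ones(len(q))],q[:,2],rcond=None)[0];print('floor fit',f,b.sum())
    if n=='side':
        u,v=315,80
        cv2.imwrite('pics/c8.png',cv2.resize(s['color'][20:200,220:460],(800,600),interpolation=cv2.INTER_CUBIC)[:,:,::-1])
E
```

```text
t 20.27 gp [0.699 0.201 0.428] yaw 60.5 tilt [ 0.513  0.16  -0.843] q [-0.83  0.59  0.86  1.61 -0.86  0.67 -0.22] open 0.0137 F [ 0.9 -0.2 -4.1] ff 60.0
shift [ 0.004 -0.007  0.009] spin None
rise x,y [19.4 24.9]
[0.659 0.225 0.261]
side 101 2030
[[0.005 0.014 0.011]
 [0.027 0.019 0.022]
 [0.035 0.022 0.024]
 [0.046 0.031 0.026]
 [0.066 0.036 0.028]]
floor fit [-0.006 -0.011 -0.002] 1723
top 46 742
[[0.05  0.    0.008]
 [0.054 0.003 0.023]
 [0.059 0.004 0.024]
 [0.066 0.006 0.026]
 [0.069 0.014 0.028]]
floor fit [-0.003 -0.01  -0.003] 2540
```

View pics/c8.png

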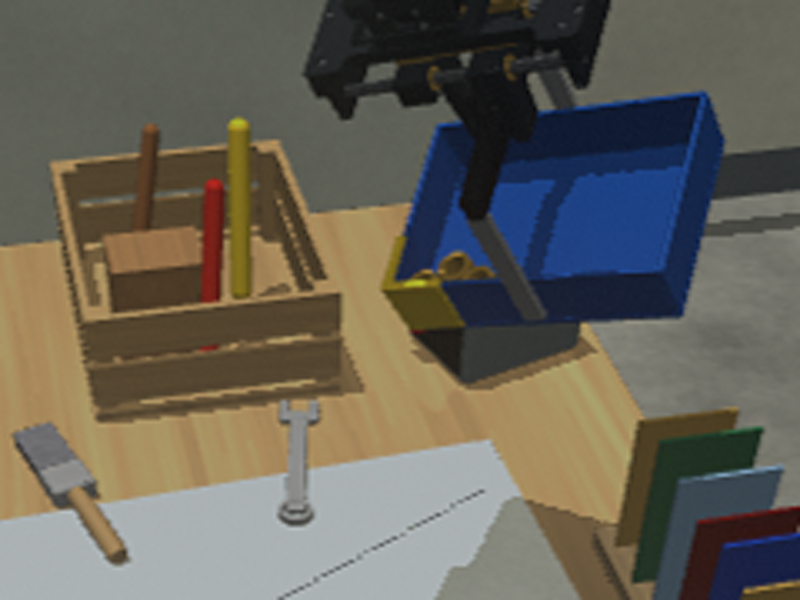

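Request:
move_arm --pt "0 0 0 0 0.005" --pt "0 0 0 0 0.005" --pt "0 0 0 0 0.005" --pt "0 0 0 0 0.005" --pt "0 0 0 0 0.005" --pt "0 0 0 0 0.005" --pt "0 0 0 0 0.005" --pt "0 0 0 0 0.005"

```text
clock: 21.03
tool_pos: [0.6227, 0.1777, 0.551]
eef_rot: [0.849, 0.449, 0.274, 0.051]
contact_force: [-0.3, 0.3, -4.2]
opening: 0.151
finger_force: 60.0
```

```bash
python3 - <<'E'
from h import *
np.set_printoptions(precision=3,suppress=True)
go(.7,.2,.43); B,h=tote(); c=h+B@[-.099,-.069,-.124]
for n in('side','top'):
    s=snap(n);L=(pts(s)-c)@B;hsv=cv2.cvtColor(s['color'],cv2.COLOR_RGB2HSV)
    m=(L[...,0]>-.006)&(L[...,0]<.2)&(L[...,1]>-.006)&(L[...,1]<.14)&(L[...,2]>.003)&(L[...,2]<.045)&(hsv[...,0]>8)&(hsv[...,0]<22)&(hsv[...,1]>80)
    print(n,m.sum(),L[m].max(0)); 
    if n=='side': H=np.histogram2d(L[m][:,0],L[m][:,1],bins=[np.arange(0,.09,.01),np.arange(0,.06,.01)])[0].astype(int);print(H)
print(abs(r.get_state()['qd']).max())
E
```

```text
t 21.03 gp [0.698 0.201 0.427] yaw 60.5 tilt [ 0.511  0.161 -0.844] q [-0.83  0.59  0.86  1.61 -0.86  0.67 -0.22] open 0.0133 F [-0.3  0.3 -4.2] ff 60.0
shift [ 0.001  0.003 -0.002] spin None
rise x,y [19.4 24.9]
side 102 [0.068 0.042 0.04 ]
[[ 0  2  2  0  0]
 [ 0  2  3  0  0]
 [ 0  4 12  8  0]
 [ 0  5  2 17  0]
 [ 0  7 10  2  0]
 [ 0  8  7  0  0]
 [ 0  8  0  0  0]
 [ 0  0  0  0  0]]
top 49 [0.069 0.015 0.029]
0.0017478075378949318
```

```bash
python3 -c "
from plant import r
print(r.finish_job())"
```

```text
the job is handed in; nothing more can be done
None
```

The job is handed in after about 21 s of robot time; no verdict came back. The wide sleeve went fully down the pin and then into the tote, and the narrow one stayed on the bench. At hand-in the tote was held still by its handle, yellow corner lowest and about 0.26 m up, its x and y axes tilted 19° and 25°, with what look like all three sleeves in that corner.

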